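Close the courier box and pin its hasp

TASK

The finished models are packed in the grey courier box: get it ready for the road. Shut the lid, swing the hasp down over the staple, then take the retaining pin out of its slanted sleeve and drop it upright through the staple's loop, in front of the hasp, until its collar sits down on the staple. Leave the other things on the bench where they are.

Things in the scene. Friction and masses are not known exactly. Their poses are not given: they have to be found in the camera images.
- box: grey painted steel courier box, 130 (x) by 190 (y) mm, fixed on the bench; origin on the bench under its middle, x points from its front to its back, z up. Front face (hasp, staple, sleeve) at x = -65 mm. Body 88 mm high, top of the shut lid at z = 100 mm. The lid hinges on a line along y at x = +65, z = 88 mm
- lid (a joint): opening angle of the box lid, rad: 0 = shut, positive = front edge raised. The hinge is stiff: the lid stays where it is left, and about 3 N downward on its top closes it
- lid_front (a point): middle of the front edge of the lid's top face; the lid is 12 mm thick, 130 by 190 mm
- hasp (a joint): angle of the hasp on the lid, rad: 0 = hanging straight down against the box front, 1.57 = level, pointing away from the box, 3.14 = upright on the lid's edge, more = leaning back over the lid. Its stiff hinge holds it wherever it is left; a push of about 1 N swings it
- hasp_hinge (a point): middle of the hasp's hinge line, which lies along y on the lid's front edge: with the lid shut at x = -68, z = 96 mm in the box frame; knuckles 6 mm thick
- hasp_end (a point): middle of the free end of the hasp, a flat steel strap 46 mm wide, 3 mm thick, 59 mm long from its hinge, with a slot 35 mm wide that runs from 35 to 50 mm from the hinge. Hanging, its outer face is at box x = -69.5 mm
- keeper_mid (a point): point on the box front where the middle of the staple's loop lies, level with the staple's upper side, when the staple stands mid-travel: box x = -77.5, y = 0, z = 56.5 mm. The staple is adjustable: it is clamped anywhere up to 6 mm to either side (box y) of this point, differently on every box, and is not tracked; it does not slide under the pin. Find where it stands by eye or by touch
- staple_nose (a point): foremost point of the staple when it stands mid-travel (box x = -89.5 mm, fixed to the box). The staple is a level U of 5 mm square bar that sticks out of the front, through the slot of the hanging hasp; its loop is open above and below, 10 mm wide inside (box y), 15 mm from the hanging hasp's outer face to the inside of the nose
- pin_grip (a point): half-way up the handle of the steel retaining pin, 50 g; the pin's z runs along it from tip to handle. Handle 11 mm round, 56 mm long: its end lies 28 mm along +z. At the start the pin is parked in a steel sleeve on the box front, left of the hasp (sleeve's mouth at box x = -84, y = +56, z = 56 mm), its handle leaning about 0.55 rad to the left (box +y)
- pin_collar (a point): centre of the underside of the pin's collar, 32 mm along the pin's -z from pin_grip. Collar 16 mm round and 4 mm thick; below it the shank, 7.5 mm round and 34 mm long with a blunt end (0.5 mm chamfer). At the start the collar sits on the mouth of the sleeve (a round tube 26 mm long); pull it out along its own axis
- dropper: brown dropper bottle, 33 mm wide, 102 mm high; bystander, origin under its middle
- jar: small glaze jar with black lid, 41 mm wide, 35 mm high; bystander, origin under its middle
- putty_tub: putty tub with blue lid, 71 mm wide, 61 mm high; bystander, origin under its middle

How it is judged:
On the way, in this order (a step that is already met when the one before it is completed fails the run):
1. the lid is shut (value of joint lid below 0.03 rad), for 0.2 s.
2. the hasp hangs over the staple, lid shut (value of joint lid below 0.03 rad and value of joint hasp below 0.1 rad), for 0.2 s.
At the end, for the whole second after the job is handed in: Lid shut (within 0.03 rad), hasp hanging over the staple (within 0.1 rad), the pin at rest upright (within 0.2 rad) through the staple's loop with its collar down on the staple (within 3 mm), released (all of step 2 and x of pin_grip in the frame of box between -0.09 and -0.066 m and y of pin_grip in the frame of box between -0.01 and 0.01 m and z of pin_grip in the frame of box between 0.083 and 0.0915 m and angle between pin_grip's own z axis and vertical below 0.2 rad and velocity of joint hasp below 0.05 rad/s); the robot touches nothing.
It fails at once if a bystander (dropper bottle, glaze jar or putty tub) is pushed more than 3 cm away (distance of any of dropper, jar, putty_tub from where it was at the start of the episode above 0.03 m).
It also fails if it takes over 54 s, if anything falls off the work surface, if the arm or the gripper's body presses on something with over 40 N, if the wrist force passes 120 N, or if a joint passes its speed limit or range.

ROBOT

A 6-joint arm with a two-finger parallel gripper is mounted at the origin on a cart in front of the work surface, level with it; the furniture and walls round the work are solid. World frame = base frame: x ahead of the robot, y to its left, z up, the work surface at z = 0. Lengths are in m, angles in rad, forces in N, time in s.
With the tool pointing down it reaches from about 0.25 to 0.775 m from the base axis. Payload 4 kg.
Tool frame: the origin (TCP) lies at the very end of the fingers, on their centre line; the grasp point (between the pads) lies 19 mm behind it; y points along the fingers, x is the direction in which the jaws open and shut, and the axes are right-handed (so a half turn about y gives the same grasp; the last joint's range is limited). The gripper opens to 94 mm and grips with 3 to 60 N. Pads are 16 mm wide; open, the fingers measure 119 mm over their backs; the gripper's body (75 mm by 177 mm) begins 78 mm behind the grasp point.
Start: joints at [1.053, 0.087, 1.371, -0, 1.684, -0.103], TCP at [0.222, 0.503, 0.206] pointing down, gripper open.
Joint ranges: [-3.1, 3.1], [-0.76, 2.03], [0.27, 2.55], [-1.08, 4.22], [0.17, 2.65], [-2.57, 2.57]. Speed limits (rad/s): [2.79, 2.79, 3.14, 3.14, 3.14, 3.14].

INTERFACE

Orientations are given as [roll, pitch, yaw] about the fixed x, y, z axes, in that order (R = Rz(yaw) Ry(pitch) Rx(roll)).
In Python, from bench import robot, snapshot, workorder gives the robot as it stands.
- The arm moves only by the tool play_rows, never from a script. Its argument "steps" is a list of rows, each an object of numbers: "x", "y", "z": the shift along the world's x, y, z in m; "rx", "ry", "rz": the turn, a rotation vector about the world's x, y, z in rad; "hand": the finger opening in m, from 0 to 0.094. A call has 1 to 8 rows; each row shifts and turns the commanded pose from where the row before left it; what a row does not reach is not made up. A row lasts 1/8 s, in which the tool goes at most 62.5 mm and 10.7 degrees, less where a joint would pass 70% of its speed; a pose out of reach is approached as far as the arm can. A call is refused whole if a number of a shift passes 0.0625 or a number of a turn 0.188, either way. A call with a gripper value outside its range is refused whole. The fingers move at their own pace and stop on an object; the grip force is fixed at half the most. Time passes only in rows, so rows that do not move let the fingers close. It gives the time, the measured TCP pose, the force and the opening at its end, in the units of the state.
- robot.get_obs(): the state, without advancing time (a new reading comes with each control period).
- snapshot(name): name is "scene" or "top"; returns a dict with "color" (384x512x3 uint8, red, green, blue), "range_z" (384x512 float32, m along the optical axis (not along the pixel's ray), 0 where there is no reading), "fov_y" (degrees; the focal length in pixels is half the picture's height over the tangent of half this angle, whatever the lens; pixels are square), "cx", "cy" (the principal point, pixels), "k1" (the pictures are not rectified: a ray, as slopes to the right and down, at radius r is drawn at 1 + k1 r^2 times it, then the intrinsics apply), "T" (4x4, takes a point from camera to world coordinates). Camera axes: x right, y down, z forward; pixel columns grow to the right and rows downward; lengths in m; the calibration is good to about 2 mm. A picture is of the moment at which its call begins.
- workorder.close_job(): hands the job in, once; it reports no verdict.
The state is a dict: "time": time; "joint_positions": joint angles; "qvel": joint speeds; "joint_torque": joint torques, N m; "tool_pos": TCP position; "ee_rot": TCP orientation; "wrist_force": force on the tool from outside, world axes, zero at the start; "wrist_torque": the same for the moment, N m; "width": finger opening in m.
Only numpy, scipy, OpenCV 4.12 (cv2) and the standard library are available. Lean on these libraries where they do the work, as an engineer would, in place of code of your own. Each camera call takes 0.05 s, during which the arm holds its last target.

## Working session

There is one attempt and no reset: what is moved stays moved. The work goes in short steps, Python scripts to look and compute and a tool call to move; the robot and the scene stay as the last step left them, time stands still between calls to the robot, and variables do not carry over. Pictures are saved under pics/ and viewed, and the job is handed in when it is done.

Besides the shell and the picture viewer there is one more tool, called after ">>>" as name([rows], argument=value, ...), one row to a line, values as JSON. play_rows: Moves the arm, as the interface text tells. Its arguments: {"type":"object","properties":{"steps":{"type":"array"}},"required":["steps"]}

```bash
ls; mkdir -p pics; cat > h.py <<'E'
import numpy as np, cv2
from bench import robot, snapshot, workorder
def intr(s):
    f=s["color"].shape[0]/2/np.tan(np.radians(s["fov_y"])/2); return f,s["cx"],s["cy"],s["k1"]
def ray(s,u,v):
    f,cx,cy,k=intr(s)
    K=np.array([[f,0,cx],[0,f,cy],[0,0,1.]])
    p=cv2.undistortPoints(np.array([[[u,v]]],float),K,np.array([k,0,0,0,0.]))[0,0]
    T=np.array(s["T"]); return T[:3,3], T[:3,:3]@np.array([p[0],p[1],1.])
def pt(s,u,v):
    o,d=ray(s,u,v); return o+d*s["range_z"][int(round(v)),int(round(u))]
def plane(s,u,v,n,c):
    o,d=ray(s,u,v); n=np.array(n,float); return o+d*((c-n@o)/(n@d))
def proj(s,P):
    f,cx,cy,k=intr(s);T=np.array(s["T"]); q=T[:3,:3].T@(np.array(P)-T[:3,3]); a=q[:2]/q[2]; a=a*(1+k*(a@a)); return a*f+[cx,cy]
def save(s,n,box=None,sc=1):
    im=s["color"][:,:,::-1]
    if box: im=im[box[1]:box[3],box[0]:box[2]]
    cv2.imwrite("pics/"+n,cv2.resize(im,None,fx=sc,fy=sc,interpolation=cv2.INTER_CUBIC))
E
python3 - <<'E'
from h import *
for n in("scene","top"):
    s=snapshot(n); save(s,n+"0.png",None,1.5); print(n,s["fov_y"],s["k1"],s["cx"],s["cy"],np.round(s["T"],3).tolist())
o=robot.get_obs(); print(o)
E
```

```text
pics
scene 55.990324246718046 -0.03514519561959384 255.381716728404 193.84018896492802 [[0.817, -0.257, 0.516, 0.096], [-0.577, -0.364, 0.731, -0.667], [-0.0, -0.895, -0.446, 0.471], [0.0, 0.0, 0.0, 1.0]]
top 51.52741972685856 -0.04460079395775287 259.4523865265282 184.05767552772144 [[0.015, -0.989, 0.144, 0.41], [-1.0, -0.014, 0.003, -0.03], [-0.001, -0.144, -0.99, 1.019], [0.0, 0.0, 0.0, 1.0]]
{'time': 0.1, 'joint_positions': array([ 1.05290720e+00,  8.79027896e-02,  1.37208267e+00, -1.15163500e-05,
        1.68357300e+00, -1.03097531e-01]), 'qvel': array([-4.95213040e-05, -9.51705331e-04, -3.52393714e-03, -6.87025104e-04,
       -2.10282967e-04,  8.50350127e-04]), 'joint_torque': array([ 2.89737181e-03, -3.41251230e+01, -3.03303945e+01,  7.19937379e-02,
        3.03558866e-02, -8.14382929e-05]), 'tool_pos': array([0.22141781, 0.50293876, 0.20441972]), 'ee_rot': array([-1.5706054 ,  0.00195654,  1.15600363]), 'wrist_force': array([-0.46896333, -0.01478552, -0.59060669]), 'wrist_torque': array([ 0.01652941, -0.07707849, -0.00619043]), 'width': 0.09416355300595507}
```

View pics/scene0.png

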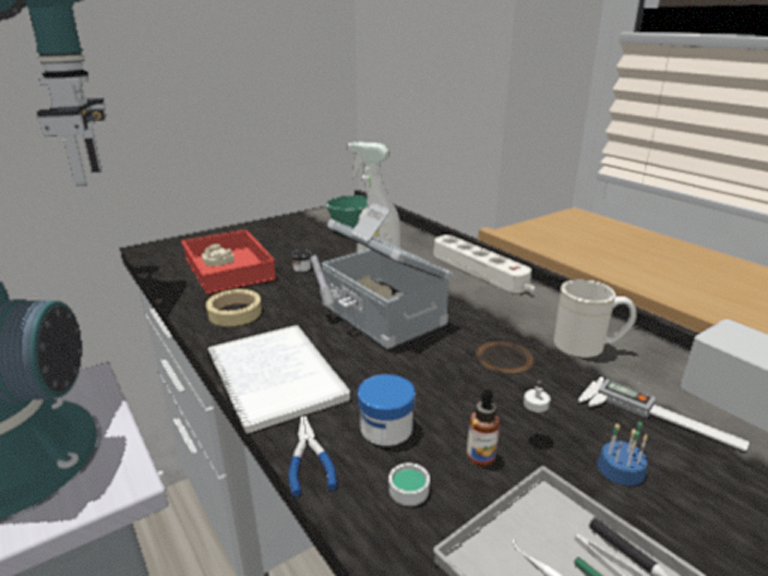

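View pics/top0.png

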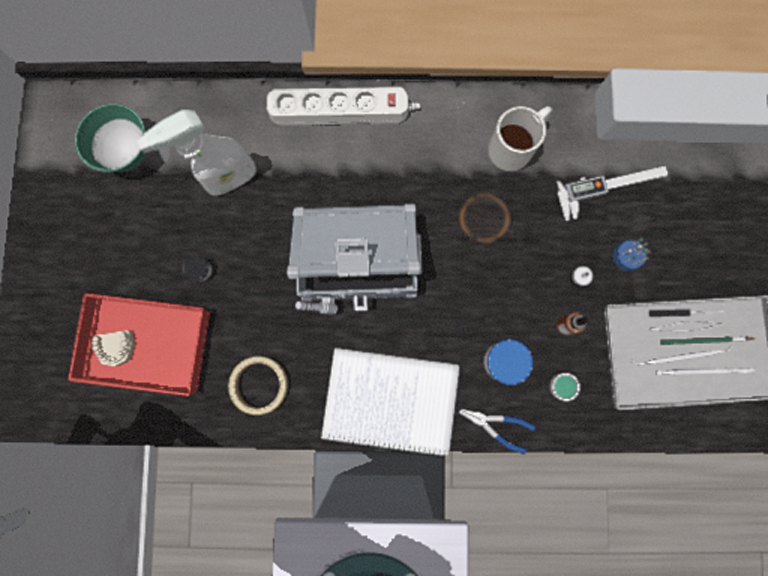

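```bash
python3 - <<'E'
from h import *
s=snapshot("top"); save(s,"top1.png",(180,125,290,215),7)
s2=snapshot("scene"); save(s2,"scene1.png",(200,130,310,235),7)
np.save("/tmp/t.npy",s,allow_pickle=True);np.save("/tmp/s.npy",s2,allow_pickle=True)
E
```

```text
(no output)
```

View pics/top1.png

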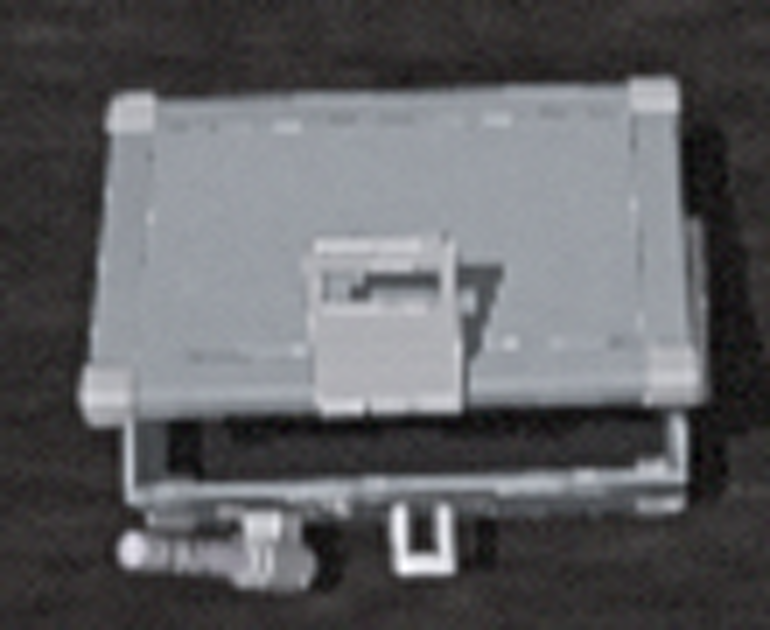

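View pics/scene1.png

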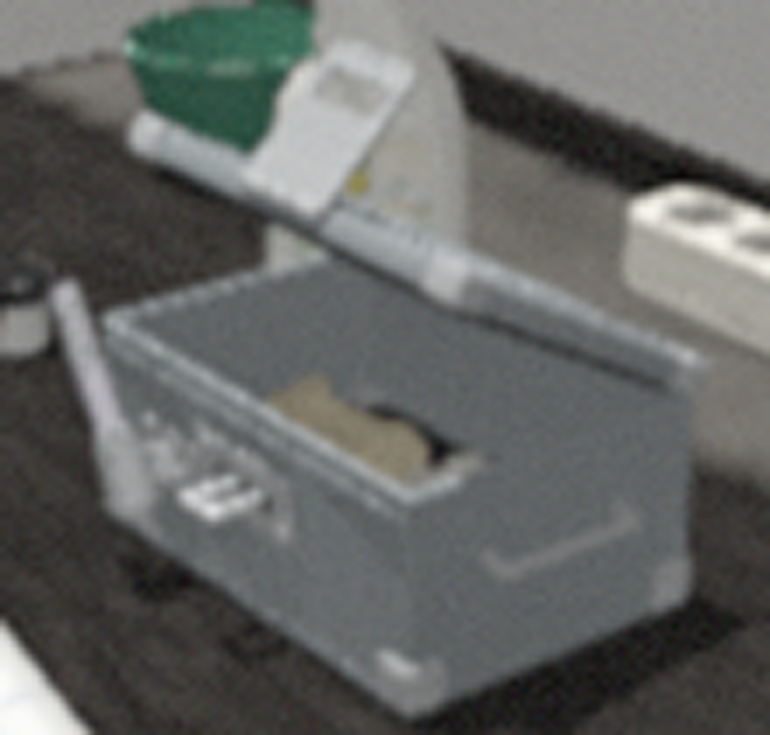

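```bash
python3 - <<'E'
from h import *
s=np.load("/tmp/t.npy",allow_pickle=True).item();s2=np.load("/tmp/s.npy",allow_pickle=True).item()
def tz(u,v,z): return plane(s,u/7+180-.5+.5/7,v/7+125-.5+.5/7,[0,0,1],z)
def sz(u,v,z): return plane(s2,u/7+200-.43,v/7+130-.43,[0,0,1],z)
print("rim",tz(130,502,.088),tz(687,482,.088))
print("rim scene", sz(103,322,.088), sz(410,500,.088))
print("bottom scene", sz(415,712,.0), sz(690,595,0))
print("staple nose mid",tz(426,577,.0565),"outer l r",tz(392,540,.0565),tz(457,540,.0565), "in",tz(408,530,.0565),tz(441,530,.0565))
print("staple nose scene", sz(198,517,.0565), sz(250,497,.0565))
for n,(u,v) in dict(lidfl=(105,400),lidfr=(672,380),lidbl=(130,110),lidbr=(655,95),lidmid=(230,200),haspbase=(390,390),haspend=(380,248),haspm=(385,330), pinend=(135,550),collar=(290,560)).items():
    print(n,np.round(pt(s,u/7+180,v/7+125),4))
for n,(u,v) in dict(lidfl=(150,135),fr=(690,360),haspend=(360,60),haspm=(310,150),box=(550,450),pinend=(68,295)).items():
    print("sc",n,np.round(pt(s2,u/7+200,v/7+130),4))
E
```

```text
rim [0.51456443 0.11768569 0.088     ] [ 0.52410941 -0.06973968  0.088     ]
rim scene [0.51379803 0.11368046 0.088     ] [ 0.52404356 -0.07163704  0.088     ]
bottom scene [ 5.31457240e-01 -6.47731555e-02  5.55111512e-17] [ 0.6632875  -0.05819498  0.        ]
staple nose mid [0.49349852 0.0190263  0.0565    ] outer l r [0.50619272 0.03110577 0.0565    ] [0.50652754 0.00854271 0.0565    ] in [0.50976183 0.02562914 0.0565    ] [0.50993167 0.01416828 0.0565    ]
staple nose scene [0.49122958 0.00958939 0.0565    ] [0.51418503 0.01187974 0.0565    ]
lidfl [0.5369 0.1136 0.1642]
lidfr [ 0.5455 -0.0624  0.1652]
lidbl [0.6454 0.1194 0.1025]
lidbr [ 0.6523 -0.0582  0.1051]
lidmid [0.6097 0.0817 0.1248]
haspbase [0.5409 0.0249 0.1667]
haspend [0.5782 0.0266 0.2031]
haspm [0.5567 0.0258 0.1838]
pinend [0.4956 0.1115 0.1067]
collar [0.4982 0.0659 0.0506]
sc lidfl [0.5367 0.1097 0.1579]
sc fr [ 0.6516 -0.065   0.1012]
sc haspend [0.5752 0.0284 0.2008]
sc haspm [0.5506 0.0234 0.1744]
sc box [ 0.5891 -0.0651  0.0838]
sc pinend [0.4979 0.108  0.1037]
```

>>> play_rows([
  {"x":0.03,"y":-0.05,"z":0.006,"rz":0.058,"hand":0},
  {"x":0.03,"y":-0.05,"z":0.006,"rz":0.058,"hand":0},
  {"x":0.03,"y":-0.05,"z":0.006,"rz":0.058,"hand":0},
  {"x":0.03,"y":-0.05,"z":0.006,"rz":0.058,"hand":0},
  {"x":0.03,"y":-0.05,"z":0.006,"rz":0.058,"hand":0},
  {"x":0.03,"y":-0.05,"z":0.006,"rz":0.058,"hand":0},
  {"x":0.03,"y":-0.05,"z":0.006,"rz":0.058,"hand":0},
  {"x":0.03,"y":-0.05,"z":0.006,"rz":0.058,"hand":0},
])

```text
schema error: expected keys x, y, z, rx, ry, rz, hand
```

```bash
python3 - <<'E'
from h import *
o=robot.get_obs()
for k in("time","joint_positions","tool_pos","ee_rot","wrist_force","width"): print(k,np.round(o[k],4))
E
```

```text
time 0.2
joint_positions [ 1.0529  0.0877  1.3716  0.      1.6836 -0.1031]
tool_pos [0.2215 0.5031 0.2048]
ee_rot [-1.5707e+00  1.3000e-03  1.1560e+00]
wrist_force [0.0349 0.7687 0.2292]
width 0.094
```

All keys are required.

>>> play_rows([
  {"x":0.03,"y":-0.05,"z":0.006,"rx":0,"ry":0,"rz":0.058,"hand":0},
  {"x":0.03,"y":-0.05,"z":0.006,"rx":0,"ry":0,"rz":0.058,"hand":0},
  {"x":0.03,"y":-0.05,"z":0.006,"rx":0,"ry":0,"rz":0.058,"hand":0},
  {"x":0.03,"y":-0.05,"z":0.006,"rx":0,"ry":0,"rz":0.058,"hand":0},
  {"x":0.03,"y":-0.05,"z":0.006,"rx":0,"ry":0,"rz":0.058,"hand":0},
  {"x":0.03,"y":-0.05,"z":0.006,"rx":0,"ry":0,"rz":0.058,"hand":0},
  {"x":0.03,"y":-0.05,"z":0.006,"rx":0,"ry":0,"rz":0.058,"hand":0},
  {"x":0.03,"y":-0.05,"z":0.006,"rx":0,"ry":0,"rz":0.058,"hand":0},
])

```text
time: 1.2
tool_pos: [0.4623, 0.1016, 0.2537]
ee_rot: [-1.571, -0.0, 1.622]
wrist_force: [0.5, 0.1, -0.2]
width: 0.0177
```

>>> play_rows([
  {"x":0.028,"y":-0.045,"z":0,"rx":0,"ry":0,"rz":0,"hand":0},
  {"x":0.028,"y":-0.045,"z":0,"rx":0,"ry":0,"rz":0,"hand":0},
  {"x":0.027,"y":-0.047,"z":0,"rx":0,"ry":0,"rz":0,"hand":0},
  {"x":0,"y":0,"z":-0.04,"rx":0,"ry":0,"rz":0,"hand":0},
  {"x":0,"y":0,"z":-0.04,"rx":0,"ry":0,"rz":0,"hand":0},
  {"x":0,"y":0,"z":-0.015,"rx":0,"ry":0,"rz":0,"hand":0},
  {"x":0,"y":0,"z":-0.015,"rx":0,"ry":0,"rz":0,"hand":0},
  {"x":0,"y":0,"z":-0.015,"rx":0,"ry":0,"rz":0,"hand":0},
])

```text
time: 2.2
tool_pos: [0.5456, -0.0336, 0.1293]
ee_rot: [-1.574, 0.001, 1.62]
wrist_force: [0.6, -0.2, 1.3]
width: 0.001
```

>>> play_rows([
  {"x":0,"y":0,"z":-0.012,"rx":0,"ry":0,"rz":0,"hand":0},
  {"x":0,"y":0,"z":-0.01,"rx":0,"ry":0,"rz":0,"hand":0},
  {"x":0,"y":0,"z":-0.005,"rx":0,"ry":0,"rz":0,"hand":0},
  {"x":0,"y":0,"z":-0.002,"rx":0,"ry":0,"rz":0,"hand":0},
  {"x":0,"y":0,"z":0,"rx":0,"ry":0,"rz":0,"hand":0},
])

```text
time: 2.82
tool_pos: [0.5448, -0.0336, 0.1003]
ee_rot: [-1.572, 0.0, 1.62]
wrist_force: [-1.0, -0.4, 2.4]
width: 0.0002
```

>>> play_rows([
  {"x":0,"y":0,"z":-0.002,"rx":0,"ry":0,"rz":0,"hand":0},
  {"x":0,"y":0,"z":-0.002,"rx":0,"ry":0,"rz":0,"hand":0},
  {"x":0,"y":0,"z":0,"rx":0,"ry":0,"rz":0,"hand":0},
])

```text
time: 3.2
tool_pos: [0.545, -0.0336, 0.1001]
ee_rot: [-1.573, 0.001, 1.62]
wrist_force: [-8.4, 1.2, 16.6]
width: 0.0005
```

```bash
python3 - <<'E'
from h import *
s=snapshot("top"); save(s,"top2.png",(180,105,290,215),6)
s2=snapshot("scene"); save(s2,"scene2.png",(200,120,310,235),6)
o=robot.get_obs(); print(o["tool_pos"],o["wrist_force"])
E
```

```text
[ 0.544954   -0.03364522  0.10005655] [-8.07987981  1.64486359 15.77882642]
```

View pics/scene2.png

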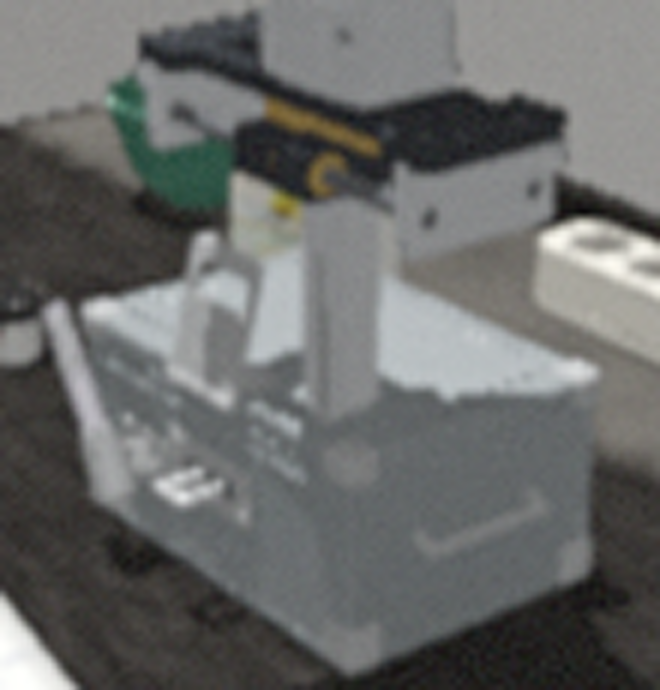

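>>> play_rows([
  {"x":0.0,"y":0,"z":0.02,"rx":0,"ry":0,"rz":0,"hand":0},
  {"x":0.019,"y":0,"z":0.023,"rx":0,"ry":0,"rz":0,"hand":0.0},
  {"x":0,"y":0.03,"z":0,"rx":0,"ry":0,"rz":0,"hand":0.025},
  {"x":0,"y":0.027,"z":0,"rx":0,"ry":0,"rz":0,"hand":0.025},
  {"x":0,"y":0,"z":0,"rx":0,"ry":0,"rz":0,"hand":0.025},
])

```text
time: 3.92
tool_pos: [0.5639, 0.0247, 0.1385]
ee_rot: [-1.572, -0.0, 1.623]
wrist_force: [0.3, 1.0, -1.4]
width: 0.0241
```

```bash
python3 - <<'E'
from h import *
s2=snapshot("scene"); save(s2,"scene3.png",(200,120,310,235),6)
E
```

```text
(no output)
```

View pics/scene3.png

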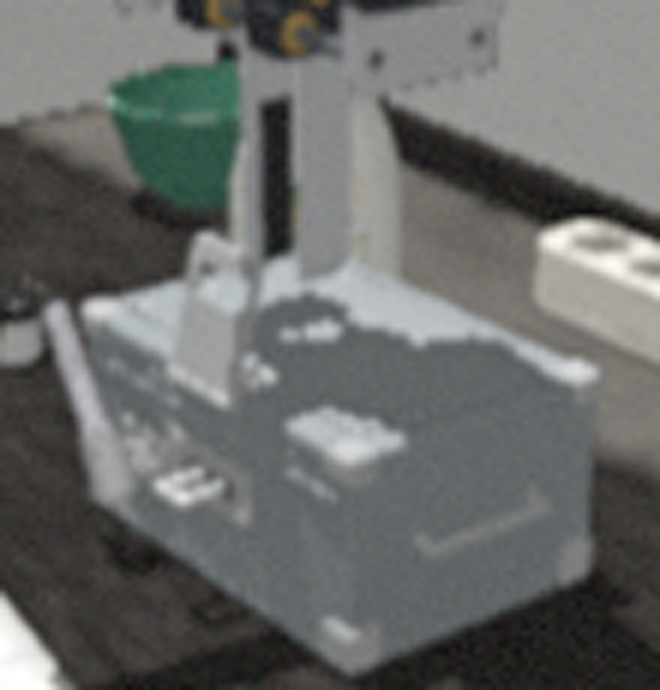

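>>> play_rows([
  {"x":-0.019,"y":-0.001,"z":0,"rx":0,"ry":0,"rz":0,"hand":0.025},
  {"x":-0.02,"y":-0.001,"z":0,"rx":0,"ry":0,"rz":0,"hand":0.025},
  {"x":-0.018,"y":-0.001,"z":-0.005,"rx":0,"ry":0,"rz":0,"hand":0.025},
  {"x":-0.013,"y":-0.001,"z":-0.011,"rx":0,"ry":0,"rz":0,"hand":0.025},
  {"x":-0.008,"y":0,"z":-0.014,"rx":0,"ry":-0.06,"rz":0,"hand":0.025},
  {"x":-0.003,"y":0,"z":-0.012,"rx":0,"ry":-0.06,"rz":0,"hand":0.025},
  {"x":-0.002,"y":0,"z":-0.011,"rx":0,"ry":-0.06,"rz":0,"hand":0.025},
  {"x":0.003,"y":0,"z":-0.009,"rx":0,"ry":-0.06,"rz":0,"hand":0.025},
])

```text
time: 4.97
tool_pos: [0.4837, 0.0182, 0.0764]
ee_rot: [-1.813, 0.013, 1.617]
wrist_force: [-0.4, 0.1, 0.9]
width: 0.025
```

```bash
python3 - <<'E'
from h import *
s2=snapshot("scene"); save(s2,"scene4.png",(200,120,310,235),6)
s2=snapshot("top"); save(s2,"top4.png",(180,105,290,215),6)
E
```

```text
(no output)
```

View pics/scene4.png

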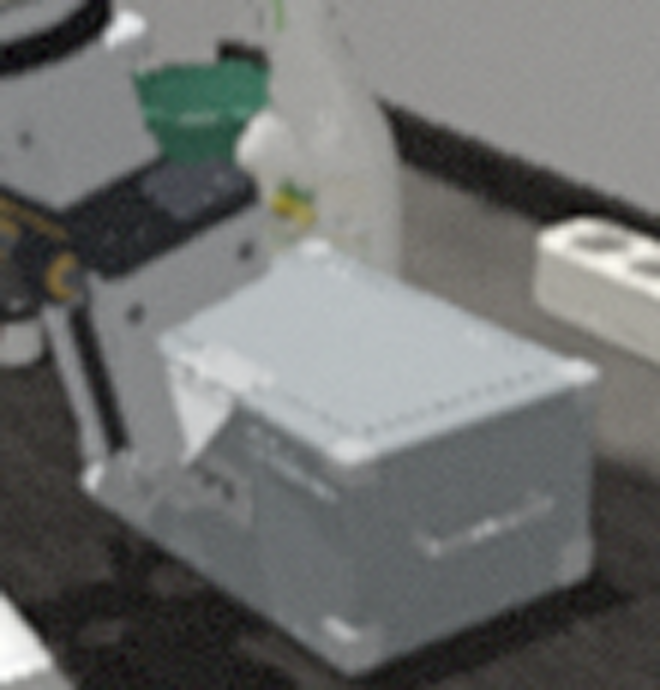

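>>> play_rows([
  {"x":0.005,"y":0,"z":-0.006,"rx":0,"ry":0,"rz":0,"hand":0.025},
  {"x":0.006,"y":0,"z":-0.004,"rx":0,"ry":0,"rz":0,"hand":0.025},
  {"x":0.006,"y":0,"z":0,"rx":0,"ry":0,"rz":0,"hand":0.025},
  {"x":0.005,"y":0,"z":0,"rx":0,"ry":0,"rz":0,"hand":0.025},
  {"x":0.003,"y":0,"z":0,"rx":0,"ry":0,"rz":0,"hand":0.025},
  {"x":0.002,"y":0,"z":0,"rx":0,"ry":0,"rz":0,"hand":0.025},
  {"x":0.0,"y":0,"z":0,"rx":0,"ry":0,"rz":0,"hand":0.025},
])

```text
time: 5.95
tool_pos: [0.5074, 0.0195, 0.0658]
ee_rot: [-1.802, 0.011, 1.619]
wrist_force: [-12.9, -0.8, 7.8]
width: 0.0246
```

>>> play_rows([
  {"x":-0.03,"y":0,"z":0,"rx":0,"ry":0,"rz":0,"hand":0.04},
  {"x":-0.03,"y":0,"z":0.03,"rx":0,"ry":0.08,"rz":0,"hand":0.04},
  {"x":-0.02,"y":0.05,"z":0.05,"rx":0,"ry":0.08,"rz":0,"hand":0.04},
  {"x":0,"y":0.06,"z":0.03,"rx":0,"ry":0.08,"rz":0,"hand":0.04},
  {"x":0,"y":0.06,"z":0,"rx":0,"ry":0,"rz":0,"hand":0.04},
  {"x":0,"y":0.03,"z":0,"rx":0,"ry":0,"rz":0,"hand":0.04},
])

```text
time: 6.7
tool_pos: [0.4345, 0.2109, 0.168]
ee_rot: [-1.574, -0.002, 1.623]
wrist_force: [-0.2, 0.3, -0.4]
width: 0.0404
```

```bash
python3 - <<'E'
from h import *
s2=snapshot("scene"); save(s2,"scene5.png",(200,130,310,235),6)
s=snapshot("top"); save(s,"top5.png",(180,125,290,215),7)
np.save("/tmp/t5.npy",s,allow_pickle=True);np.save("/tmp/s5.npy",s2,allow_pickle=True)
E
```

```text
(no output)
```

View pics/scene5.png

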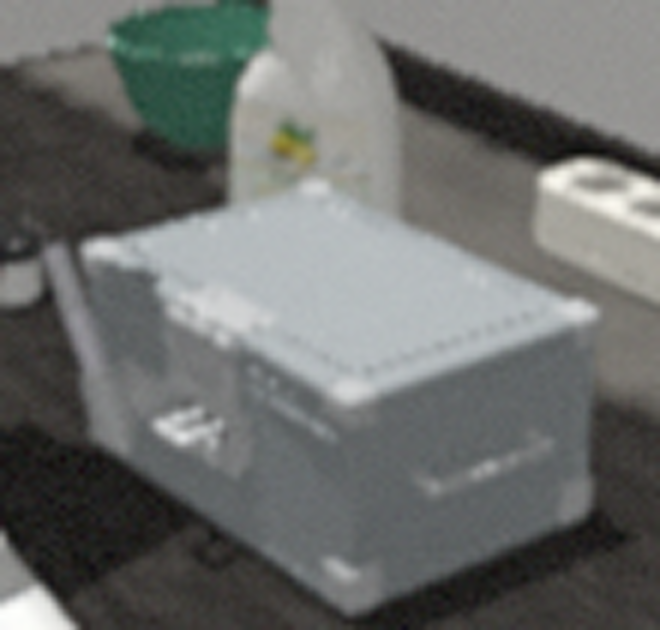

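View pics/top5.png

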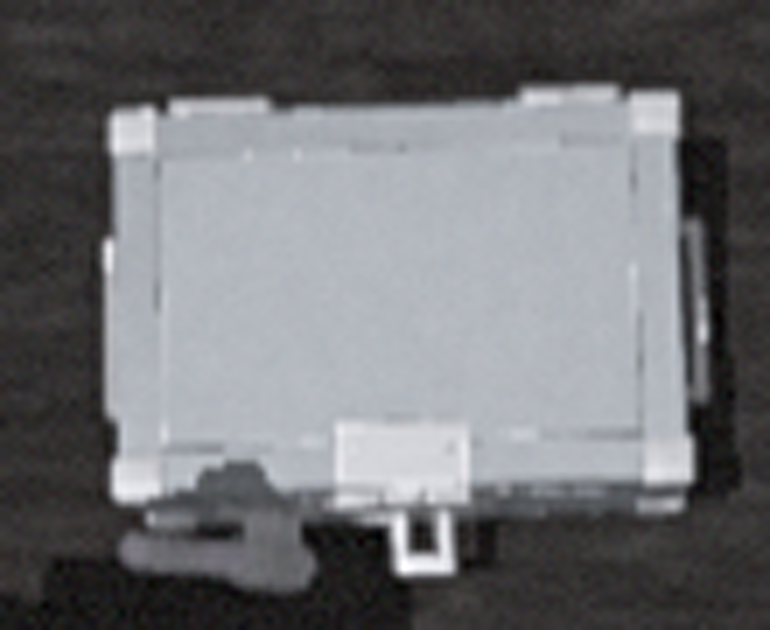

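```bash
python3 - <<'E'
from h import *
s=np.load("/tmp/t5.npy",allow_pickle=True).item();s2=np.load("/tmp/s5.npy",allow_pickle=True).item()
def tz(u,v,z): return plane(s,(u+.5)/7-.5+180,(v+.5)/7-.5+125,[0,0,1],z)
def sz(u,v,z): return plane(s2,(u+.5)/6-.5+200,(v+.5)/6-.5+130,[0,0,1],z)
c=[tz(112,503,.1),tz(693,487,.1),tz(683,92,.1),tz(109,107,.1)]
for p in c: print(p)
print("front mid",(c[0]+c[1])/2,"yaw",np.arctan2((c[1]-c[0])[0],-(c[1]-c[0])[1]),np.linalg.norm(c[0]-c[1]),np.linalg.norm(c[1]-c[2]))
print("plate", tz(334,465,.1),tz(469,465,.1))
print("staple", tz(390,540,.0565),tz(458,540,.0565),tz(424,577,.0565))
print("in", tz(408,540,.0565),tz(440,540,.0565),tz(424,557,.0565))
for u,v in((122,550),(200,545)): print(pt(s,u/7+180,v/7+125))
print("scene lid", sz(87,247,.1),sz(345,395,.1),sz(597,312,.1))
# staple and profile rows
im=s["color"].astype(int).sum(2)
print(im[198:210,232:250])
E
```

```text
[0.51279353 0.12177115 0.1       ]
[ 0.520996   -0.07122961  0.1       ]
[ 0.65591939 -0.06680263  0.1       ]
[0.64798795 0.12800662 0.1       ]
front mid [0.51689476 0.02527077 0.1       ] yaw 0.042474107442959645 0.19317497428391925 0.13499599603535825
plate [0.52661584 0.04824912 0.1       ] [0.5272762  0.00332654 0.1       ]
staple [0.50618238 0.03180016 0.0565    ] [0.50653267 0.00819564 0.0565    ] [0.49348818 0.01971924 0.0565    ]
in [0.50627534 0.02555101 0.0565    ] [0.50644018 0.01444306 0.0565    ] [0.50043889 0.01986905 0.0565    ]
[0.49586154 0.11627158 0.10348682]
[0.50017845 0.09362324 0.07985451]
scene lid [0.51601762 0.11747153 0.1       ] [ 0.52470763 -0.06648929  0.1       ] [ 0.65385758 -0.06449034  0.1       ]
[[424 440 478 477 550 567 319 269 275 337 467 605 402 282 267 262 216 212]
 [437 451 506 518 657 690 340 176 195 280 487 692 434 206 166 177 117 101]
 [167 149 162 300 649 699 323  82  88 185 468 699 430 134 110 148  58  54]
 [ 33  23  24 264 636 700 327 105 117 174 473 706 444 156 118 128  92  61]
 [ 92  81  41 217 576 699 316 102 105 127 422 705 474 157 105 164  75  59]
 [ 75  56  50 165 505 686 360 193 195 205 386 697 512 184 144 165  94  74]
 [ 64  49  59 159 479 701 575 557 559 554 548 686 541 192 119 129  73  75]
 [ 85  65  81 162 483 752 739 716 711 707 697 704 598 217  41  51  62  56]
 [ 70  71  81 122 397 696 701 654 642 637 644 640 538 209  94 118 120 116]
 [ 84  91  83  65 156 277 304 266 266 259 260 254 227 163 138 140 164 162]
 [ 73 105  65  86  45  49  96 132 130 127 136 151 145 163 175 173 147 147]
 [ 93  72  72  69  65  47  84 152 151 147 161 163 188 180 175 164 151 158]]
```

>>> play_rows([
  {"x":0.019,"y":-0.026,"z":0,"rx":-0.183,"ry":-0.009,"rz":0,"hand":0.04},
  {"x":0.019,"y":-0.026,"z":-0.01,"rx":-0.183,"ry":-0.009,"rz":0,"hand":0.04},
  {"x":0.02,"y":-0.0256,"z":-0.013,"rx":-0.183,"ry":-0.009,"rz":0,"hand":0.04},
  {"x":0,"y":0,"z":0,"rx":0,"ry":0,"rz":0,"hand":0.04},
])

```text
time: 7.3
tool_pos: [0.4907, 0.1298, 0.1401]
ee_rot: [-1.562, 0.552, 1.625]
wrist_force: [0.2, -0.6, -0.4]
width: 0.0403
```

```bash
python3 - <<'E'
from h import *
from scipy.spatial.transform import Rotation as R
o=robot.get_obs(); print(o["tool_pos"],o["joint_positions"]); print(R.from_euler("xyz",o["ee_rot"]).as_matrix().round(3))
s2=snapshot("scene"); save(s2,"scene6.png",(180,110,290,215),6)
s=snapshot("top"); save(s,"top6.png",(160,125,270,215),6)
E
```

```text
[0.49069898 0.12982409 0.14014197] [ 0.47657131  0.19667729  1.48253301 -0.49886036  1.70053558 -1.15171444]
[[-0.046  0.02  -0.999]
 [ 0.85  -0.524 -0.05 ]
 [-0.524 -0.852  0.008]]
```

View pics/scene6.png

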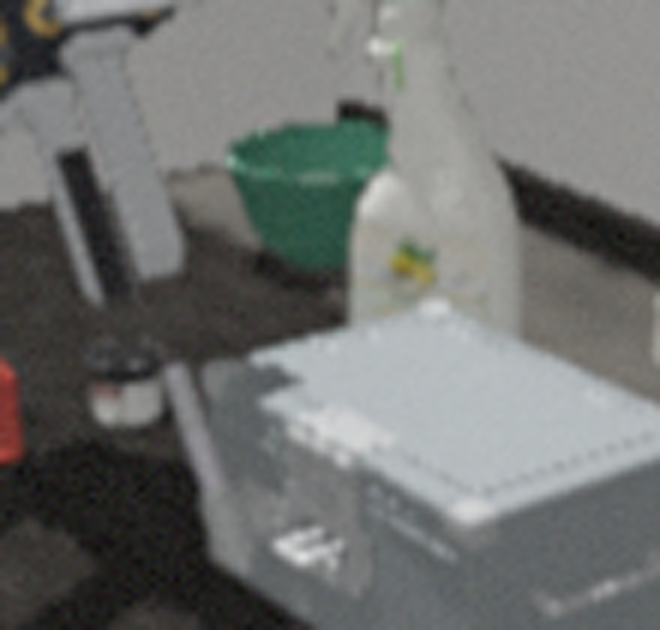

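View pics/top6.png

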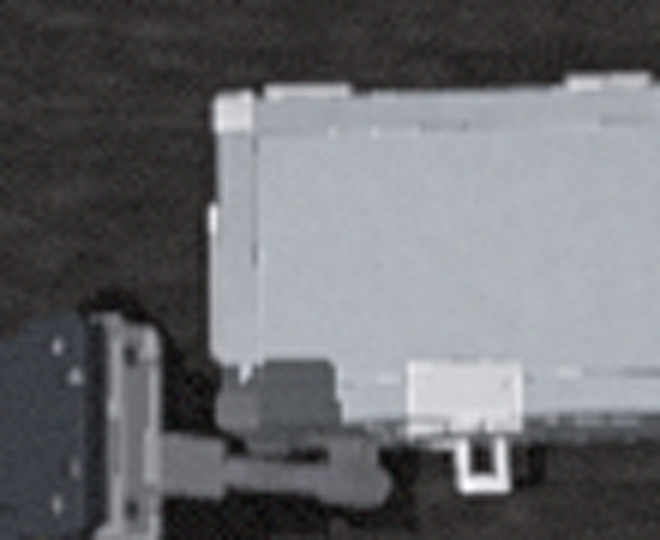

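>>> play_rows([
  {"x":0.001,"y":-0.0083,"z":-0.0138,"rx":0,"ry":0,"rz":0,"hand":0.04},
  {"x":0.001,"y":-0.0083,"z":-0.0138,"rx":0,"ry":0,"rz":0,"hand":0.04},
  {"x":0.001,"y":-0.0083,"z":-0.0138,"rx":0,"ry":0,"rz":0,"hand":0.04},
  {"x":0.0005,"y":-0.0083,"z":-0.0138,"rx":0,"ry":0,"rz":0,"hand":0.04},
  {"x":0,"y":0,"z":0,"rx":0,"ry":0,"rz":0,"hand":0.025},
])

```text
time: 8.02
tool_pos: [0.494, 0.0959, 0.0871]
ee_rot: [-1.567, 0.551, 1.621]
wrist_force: [0.1, -0.1, 0.2]
width: 0.0333
```

```bash
python3 - <<'E'
from h import *
o=robot.get_obs(); print(o["tool_pos"],o["wrist_force"],o["width"])
s2=snapshot("scene"); save(s2,"scene7.png",(180,110,290,215),6)
s=snapshot("top"); save(s,"top7.png",(160,125,270,215),6)
E
```

```text
[0.49400485 0.09586271 0.08709729] [ 0.08402826 -0.09337727  0.22794106] 0.03334808650572643
```

View pics/scene7.png

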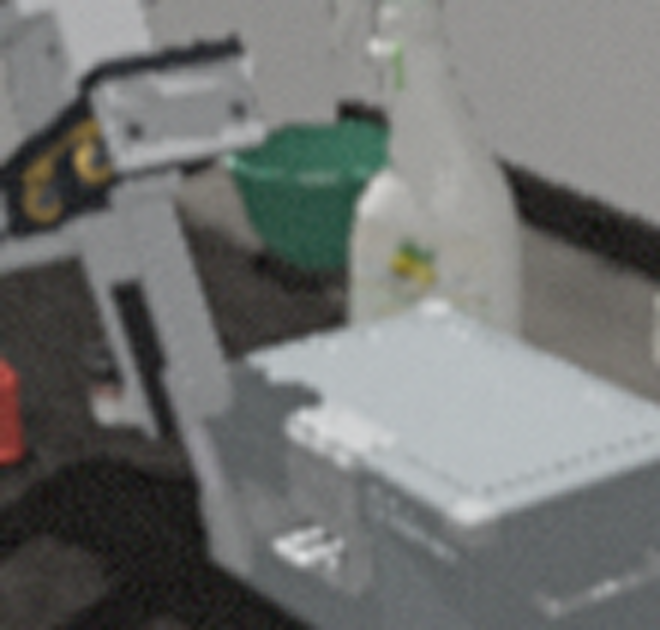

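View pics/top7.png

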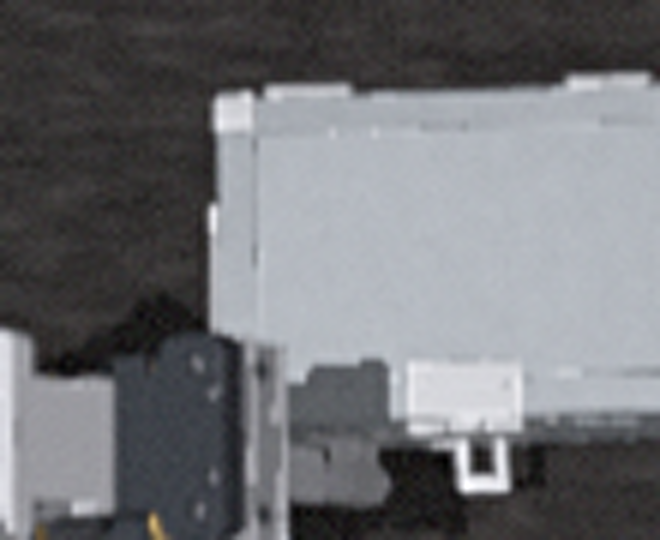

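>>> play_rows([
  {"x":0,"y":0,"z":0,"rx":0,"ry":0,"rz":0,"hand":0.012},
  {"x":0,"y":0,"z":0,"rx":0,"ry":0,"rz":0,"hand":0.004},
  {"x":0,"y":0,"z":0,"rx":0,"ry":0,"rz":0,"hand":0.0},
  {"x":0,"y":0,"z":0,"rx":0,"ry":0,"rz":0,"hand":0.0},
])

```text
time: 8.62
tool_pos: [0.4956, 0.0982, 0.089]
ee_rot: [-1.572, 0.547, 1.62]
wrist_force: [-1.1, 6.2, 1.2]
width: 0.0103
```

>>> play_rows([
  {"x":0,"y":0.0058,"z":0.0094,"rx":0,"ry":0,"rz":0,"hand":0.0},
  {"x":0,"y":0.0058,"z":0.0094,"rx":0,"ry":0,"rz":0,"hand":0.0},
  {"x":-0.001,"y":0.0058,"z":0.0094,"rx":0,"ry":0,"rz":0,"hand":0.0},
  {"x":-0.001,"y":0.0058,"z":0.0094,"rx":0,"ry":0,"rz":0,"hand":0.0},
  {"x":0,"y":0.0058,"z":0.0094,"rx":0,"ry":0,"rz":0,"hand":0.0},
  {"x":0,"y":0,"z":0.0,"rx":0,"ry":0,"rz":0,"hand":0.0},
])

```text
time: 9.38
tool_pos: [0.4939, 0.1264, 0.1374]
ee_rot: [-1.574, 0.549, 1.619]
wrist_force: [0.0, -0.0, -0.4]
width: 0.0098
```

```bash
python3 - <<'E'
from h import *
o=robot.get_obs(); print(o["tool_pos"],o["ee_rot"],o["wrist_force"],o["width"])
s2=snapshot("scene"); save(s2,"scene8.png",(180,110,290,215),6)
E
```

```text
[0.49386759 0.12636602 0.13739929] [-1.57383611  0.54940783  1.61861691] [ 0.02948782 -0.02094663 -0.44284492] 0.009841481175280596
```

View pics/scene8.png

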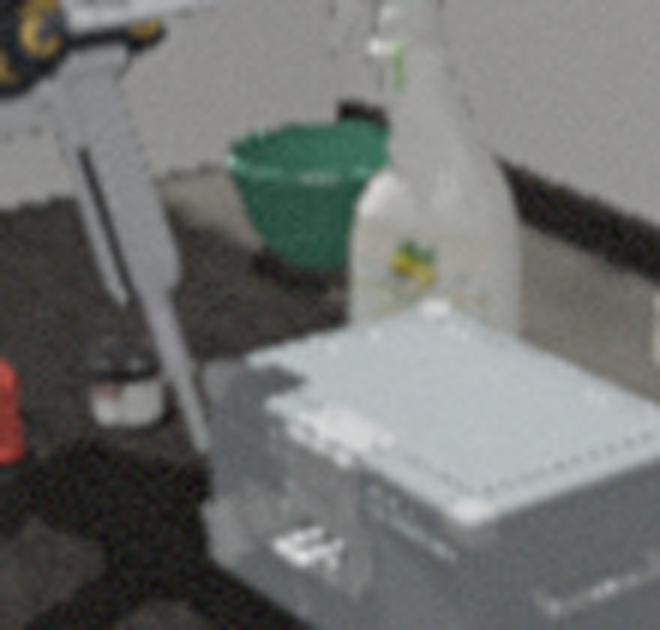

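>>> play_rows([
  {"x":0,"y":0,"z":0.018,"rx":0.183,"ry":0.009,"rz":0,"hand":0.0},
  {"x":0,"y":-0.01,"z":0.018,"rx":0.183,"ry":0.009,"rz":0,"hand":0.0},
  {"x":0,"y":-0.02,"z":0.018,"rx":0.183,"ry":0.009,"rz":0,"hand":0.0},
  {"x":0.006,"y":-0.038,"z":0,"rx":0,"ry":0,"rz":0,"hand":0.0},
  {"x":0.006,"y":-0.038,"z":0,"rx":0,"ry":0,"rz":0,"hand":0.0},
  {"x":0,"y":0,"z":-0.02,"rx":0,"ry":0,"rz":0,"hand":0.0},
  {"x":0,"y":0,"z":-0.02,"rx":0,"ry":0,"rz":0,"hand":0.0},
  {"x":0,"y":0,"z":0,"rx":0,"ry":0,"rz":0,"hand":0.0},
])

```text
time: 10.42
tool_pos: [0.5034, 0.0195, 0.1475]
ee_rot: [-1.565, -0.0, 1.619]
wrist_force: [0.6, 0.7, 0.2]
width: 0.0101
```

```bash
python3 - <<'E'
from h import *
from scipy.spatial.transform import Rotation as R
o=robot.get_obs(); print(o["tool_pos"],o["wrist_force"],o["width"]);print(R.from_euler("xyz",o["ee_rot"]).as_matrix().round(3))
s2=snapshot("scene"); save(s2,"scene9.png",(190,120,270,220),6)
s=snapshot("top"); save(s,"top9.png",(180,125,290,215),6)
np.save("/tmp/t9.npy",s,allow_pickle=True);np.save("/tmp/s9.npy",s2,allow_pickle=True)
E
```

```text
[0.50335067 0.01949622 0.14745338] [0.59840335 0.66204176 0.20210711] 0.0101340751321291
[[-0.048 -0.005 -0.999]
 [ 0.999 -0.    -0.048]
 [ 0.    -1.     0.005]]
```

View pics/scene9.png

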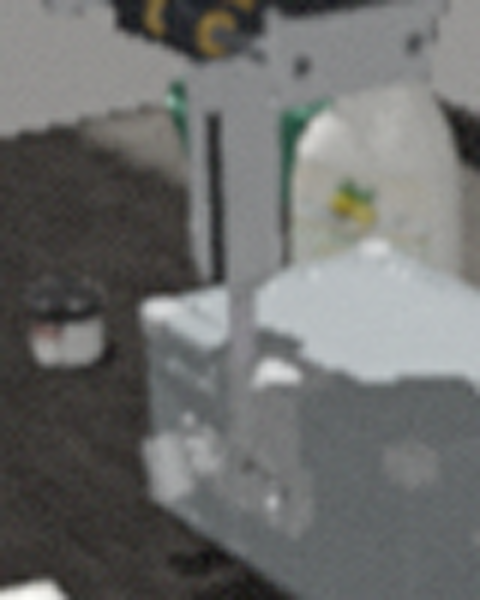

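View pics/top9.png

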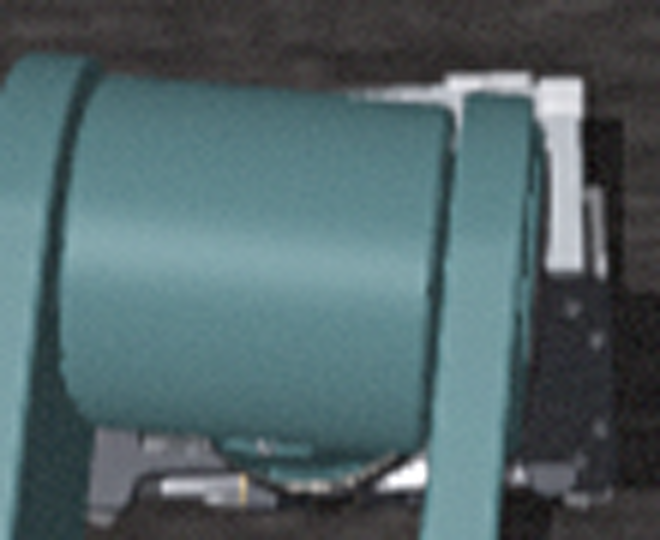

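```bash
python3 - <<'E'
from h import *
s=np.load("/tmp/s9.npy",allow_pickle=True).item()
im=s["color"][155:212,210:250,::-1].astype(float)
im=np.clip((im-40)*1.9,0,255).astype(np.uint8)
im=cv2.resize(im,None,fx=12,fy=12,interpolation=cv2.INTER_CUBIC); cv2.imwrite("pics/z9.png",im[:600] if 0 else cv2.resize(im,None,fx=.85,fy=.85))
for n,P in dict(loop=(.507,.020,.0565),loopL=(.507,.025,.0565),noseTop=(.4945,.02,.0565),tcp=(.5034,.0195,.1475),tip=(.5054,.0195,.0775),collar=(.5054,.0195,.1115)).items(): print(n,proj(s,P), ((proj(s,P)-[210,155]+.5)*12*.85).round())
E
```

```text
loop [231.09680533 200.10809748] [220. 465.]
loopL [230.04156824 199.35454563] [210. 458.]
noseTop [226.79350012 201.45379312] [176. 479.]
tcp [228.76832758 166.54857313] [197. 123.]
tip [230.39395484 192.78532453] [213. 391.]
collar [229.96075171 180.18611879] [209. 262.]
```

View pics/z9.png

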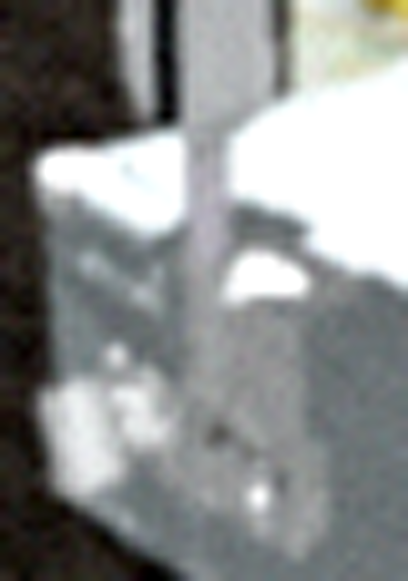

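```bash
python3 - <<'E'
from h import *
s=np.load("/tmp/s9.npy",allow_pickle=True).item()
c=s["color"].astype(int)
for v in range(168,190,2): print(v,c[v,224:238].sum(1), (c[v,224:238,0]-c[v,224:238,1]))
for z in (.14,.13,.12):
  for x in (.5034,.5054,.5074): print(z,x,proj(s,(x,.0195,z)).round(2))
s5=np.load("/tmp/s5.npy",allow_pickle=True).item()
print(s5["color"].astype(int).sum(2)[192:208,220:242])
for n,P in dict(noseL=(.4945,.030,.0565),noseR=(.4945,.010,.0565),inL=(.4995,.025,.0565),inR=(.4995,.015,.0565),inHL=(.5145,.025,.0565),inHR=(.5145,.015,.0565)).items(): print(n,proj(s5,P).round(2))
E
```

```text
168 [421 477 491 477 400 387 380 370 433 508 554 586 568 565] [-5 -7 -7 -5 -3 -3  0 -3 -4 -6 -4 -5 -5 -6]
170 [589 577 568 537 425 368 389 394 469 554 573 566 564 564] [-8 -7 -5 -6 -1 -2  0 -1 -4 -6 -6 -5 -7 -5]
172 [522 551 562 540 431 401 399 397 468 556 571 571 562 559] [-7 -5 -7 -6  0  2  1  0 -1 -6 -5 -6 -7 -6]
174 [551 540 531 528 436 402 413 403 419 445 457 494 550 563] [-7 -7 -6 -4 -3 -1  0  1  1 -5 -8 -6 -4 -6]
176 [550 556 535 455 399 404 409 396 341 300 278 296 313 325] [-5 -7 -8 -5 -1  1  1 -1  0 -3 -1 -4 -4 -5]
178 [381 339 305 306 355 401 405 395 360 309 314 318 318 317] [-3 -5 -5 -2 -1  2  2  2  0 -1 -2 -2 -3 -2]
180 [306 314 314 327 371 385 395 366 369 460 562 578 552 452] [-4 -3 -4  0 -1  1  1  2 -3 -4 -1 -2 -1 -1]
182 [342 358 314 311 344 369 377 373 464 585 621 641 633 623] [-6 -4 -3 -4  0  2 -2 -2 -2 -2 -1 -1 -1 -2]
184 [383 361 313 295 338 365 375 404 446 460 406 369 363 366] [-5 -6 -3 -4 -2 -3 -1 -2 -2 -1 -2 -1 -3  0]
186 [294 315 305 313 342 360 367 368 346 355 344 356 351 352] [-2 -4 -7 -4 -1 -2  1 -4  0  0 -1 -1  0 -3]
188 [284 290 313 310 336 355 378 367 368
[... 1230 characters left out ...]
46 338 347 331]
 [367 344 312 286 293 309 406 506 561 627 655 612 568 531 517 474 388 301
  350 360 350 330]
 [388 348 314 292 289 296 310 355 447 555 614 550 482 417 464 519 407 324
  362 361 344 351]
 [394 351 308 290 307 288 296 309 325 393 422 400 388 379 427 479 390 344
  362 361 369 354]
 [337 328 299 290 294 294 299 282 294 301 316 326 343 360 408 402 364 349
  359 353 365 348]
 [236 269 289 299 305 304 295 307 302 286 289 290 309 320 374 390 366 352
  356 367 364 346]
 [131 188 243 281 284 304 297 292 290 292 298 290 296 295 323 361 354 346
  359 370 355 334]]
noseL [224.71 199.93]
noseR [228.91 203.  ]
inL [227.47 200.15]
inR [229.58 201.68]
inHL [232.59 198.56]
inHR [234.72 200.06]
```

>>> play_rows([
  {"x":0.0015,"y":0.0003,"z":-0.008,"rx":0,"ry":0,"rz":0,"hand":0.0},
  {"x":0,"y":0,"z":-0.008,"rx":0,"ry":0,"rz":0,"hand":0.0},
  {"x":0,"y":0,"z":-0.004,"rx":0,"ry":0,"rz":0,"hand":0.0},
  {"x":0,"y":0,"z":-0.002,"rx":0,"ry":0,"rz":0,"hand":0.0},
  {"x":0,"y":0,"z":-0.002,"rx":0,"ry":0,"rz":0,"hand":0.0},
  {"x":0,"y":0,"z":0,"rx":0,"ry":0,"rz":0,"hand":0.0},
])

```text
time: 11.28
tool_pos: [0.5093, 0.0205, 0.1343]
ee_rot: [-1.581, 0.001, 1.621]
wrist_force: [-7.3, 0.2, 26.5]
width: 0.0101
```

>>> play_rows([
  {"x":-0.002,"y":0,"z":0.012,"rx":0,"ry":0,"rz":0,"hand":0.0},
  {"x":-0.002,"y":0,"z":0.012,"rx":0,"ry":0,"rz":0,"hand":0.0},
  {"x":0,"y":0,"z":0,"rx":0,"ry":0,"rz":0,"hand":0.0},
])

```text
time: 11.65
tool_pos: [0.503, 0.0203, 0.1503]
ee_rot: [-1.572, 0.0, 1.62]
wrist_force: [-0.1, -0.4, -0.2]
width: 0.0099
```

```bash
python3 - <<'E'
from h import *
o=robot.get_obs(); print(o["tool_pos"],o["wrist_force"],o["width"],o["ee_rot"])
s=snapshot("scene");np.save("/tmp/s10.npy",s,allow_pickle=True)
im=s["color"][150:210,205:255,::-1].astype(float)
im=np.clip((im-40)*1.7,0,255).astype(np.uint8)
cv2.imwrite("pics/z10.png",cv2.resize(im,None,fx=10,fy=10,interpolation=cv2.INTER_CUBIC))
E
```

```text
[0.50298394 0.02031251 0.15028498] [-0.09414301 -0.40642702 -0.15641714] 0.009944625658019807 [-1.57190117e+00  1.12500762e-04  1.62011292e+00]
```

View pics/z10.png

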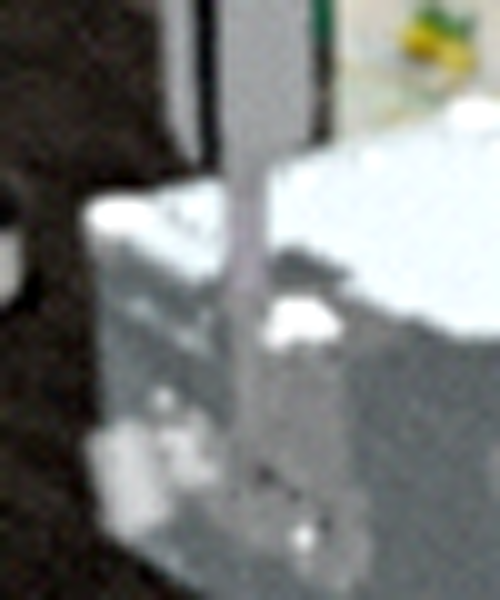

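```bash
python3 - <<'E'
from h import *
s=np.load("/tmp/s10.npy",allow_pickle=True).item()
c=s["color"].astype(int).sum(2)
for v in range(166,208): print(v,c[v,223:240])
for z in (.14,.13,.12,.11):
  for x in (.503,.505): print(z,x,proj(s,(x,.0203,z)).round(2))
E
```

```text
166 [198 247 181 205 336 389 387 377 386 431 452 503 526 540 550 547 553]
167 [202 249 274 285 333 385 380 371 413 495 505 558 595 576 556 558 561]
168 [366 420 478 467 405 387 377 372 429 537 546 569 592 569 557 564 567]
169 [518 537 555 540 460 390 376 379 437 549 566 571 573 558 563 563 562]
170 [567 590 578 552 479 411 397 396 446 553 573 566 569 562 560 564 565]
171 [552 571 565 554 475 406 401 398 451 548 570 566 561 572 558 561 564]
172 [515 513 557 542 473 409 399 397 446 554 573 568 571 565 564 562 560]
173 [530 514 540 507 479 419 407 396 450 548 561 556 553 569 570 568 571]
174 [554 551 536 523 481 410 397 394 428 494 472 457 485 549 562 570 572]
175 [552 560 561 538 464 398 404 402 389 390 324 322 364 444 481 548 567]
176 [527 550 556 530 420 390 405 398 357 322 287 276 287 320 369 435 484]
177 [451 489 457 435 366 383 408 400 364 308 296 293 288 286 297 327 389]
178 [355 385 343 328 337 389 410 392 368 328 309 317 318 327 312 349 441]
179 [315 310 294 305 345 373 379 371 377 373 404 413 412 394 332 352 411]
180 [293 305 316 314 351 373 378 360 371 474 568 580 573 545 433
[... 1523 characters left out ...]
358 346 358 358 363 370 357 313 334 356]
202 [302 293 308 326 347 352 363 366 366 358 357 381 432 362 278 328 358]
203 [297 292 298 306 314 339 352 380 368 361 371 455 531 415 323 336 353]
204 [301 311 303 306 308 322 338 354 355 357 361 426 487 396 335 343 360]
205 [317 294 295 297 305 320 324 324 320 331 336 369 400 363 357 352 351]
206 [322 295 299 313 296 300 313 302 301 294 309 354 392 366 352 360 365]
207 [321 326 311 309 307 301 327 300 302 309 303 326 359 347 354 365 378]
0.14 0.503 [228.55 169.4 ]
0.14 0.505 [229.27 169.22]
0.13 0.503 [228.69 173.27]
0.13 0.505 [229.4  173.08]
0.12 0.503 [228.83 177.09]
0.12 0.505 [229.53 176.9 ]
0.11 0.503 [228.96 180.88]
0.11 0.505 [229.67 180.68]
```

>>> play_rows([
  {"x":-0.006,"y":0,"z":0,"rx":0,"ry":-0.07,"rz":0,"hand":0.0},
  {"x":-0.0054,"y":-0.0003,"z":0,"rx":0,"ry":-0.07,"rz":0,"hand":0.0},
  {"x":0,"y":0,"z":0,"rx":0,"ry":0,"rz":0,"hand":0.0},
])

```text
time: 12.08
tool_pos: [0.4896, 0.0201, 0.1486]
ee_rot: [-1.708, 0.006, 1.619]
wrist_force: [0.5, 0.7, -0.8]
width: 0.0101
```

```bash
python3 - <<'E'
from h import *
o=robot.get_obs(); print(o["tool_pos"],o["wrist_force"],o["width"],o["ee_rot"])
s=snapshot("scene");np.save("/tmp/s11.npy",s,allow_pickle=True)
im=s["color"][150:210,205:255,::-1].astype(float)
im=np.clip((im-40)*1.7,0,255).astype(np.uint8)
cv2.imwrite("pics/z11.png",cv2.resize(im,None,fx=10,fy=10,interpolation=cv2.INTER_CUBIC))
t=snapshot("top"); save(t,"t11.png",(180,125,290,215),7)
E
```

```text
[0.48964716 0.02011703 0.14855317] [ 0.54739356  0.66700263 -0.82450336] 0.010095810432216629 [-1.70822831  0.00647616  1.61945649]
```

View pics/z11.png

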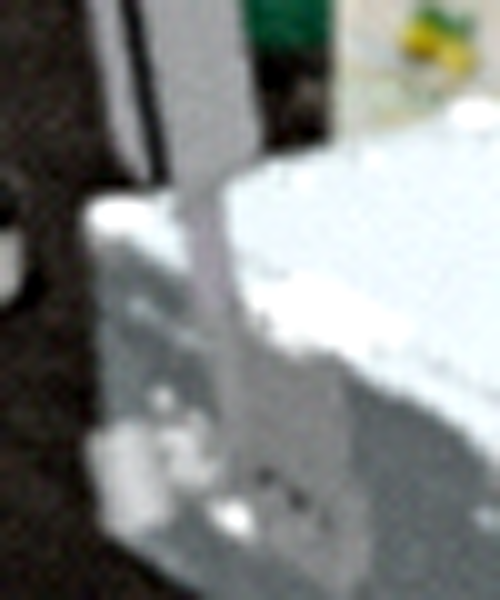

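>>> play_rows([
  {"x":0.0025,"y":0,"z":-0.008,"rx":0,"ry":0,"rz":0,"hand":0.0},
  {"x":0.0011,"y":0,"z":-0.008,"rx":0,"ry":0,"rz":0,"hand":0.0},
  {"x":0.0006,"y":0,"z":-0.004,"rx":0,"ry":0,"rz":0,"hand":0.0},
  {"x":0.0004,"y":0,"z":-0.003,"rx":0,"ry":0,"rz":0,"hand":0.0},
  {"x":0.0004,"y":0,"z":-0.003,"rx":0,"ry":0,"rz":0,"hand":0.0},
  {"x":0,"y":0,"z":0,"rx":0,"ry":0,"rz":0,"hand":0.0},
])

```text
time: 12.92
tool_pos: [0.4961, 0.02, 0.1236]
ee_rot: [-1.71, 0.007, 1.62]
wrist_force: [-0.2, -0.3, -1.0]
width: 0.0103
```

>>> play_rows([
  {"x":0.0004,"y":0,"z":-0.004,"rx":0,"ry":0,"rz":0,"hand":0.0},
  {"x":0.0005,"y":0,"z":-0.004,"rx":0,"ry":0,"rz":0,"hand":0.0},
  {"x":0,"y":0,"z":0,"rx":0,"ry":0,"rz":0,"hand":0.0},
])

```text
time: 13.3
tool_pos: [0.4968, 0.02, 0.1152]
ee_rot: [-1.71, 0.007, 1.619]
wrist_force: [0.0, -0.4, -0.7]
width: 0.0106
```

```bash
python3 - <<'E'
from h import *
s=snapshot("scene")
im=s["color"][150:210,205:255,::-1].astype(float)
im=np.clip((im-40)*1.7,0,255).astype(np.uint8)
cv2.imwrite("pics/z12.png",cv2.resize(im,None,fx=10,fy=10,interpolation=cv2.INTER_CUBIC))
E
```

```text
(no output)
```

View pics/z12.png

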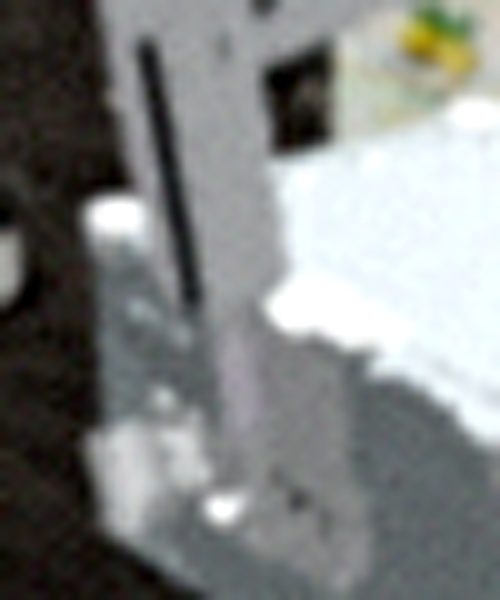

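>>> play_rows([
  {"x":0.0006,"y":0,"z":-0.005,"rx":0,"ry":0,"rz":0,"hand":0.0},
  {"x":0.0006,"y":0,"z":-0.005,"rx":0,"ry":0,"rz":0,"hand":0.0},
  {"x":0.0006,"y":0,"z":-0.004,"rx":0,"ry":0,"rz":0,"hand":0.0},
  {"x":0.002,"y":0,"z":0,"rx":0,"ry":0.05,"rz":0,"hand":0.0},
  {"x":0.002,"y":0,"z":0,"rx":0,"ry":0.04,"rz":0,"hand":0.0},
  {"x":0,"y":0,"z":0,"rx":0,"ry":0,"rz":0,"hand":0.0},
])

```text
time: 14.1
tool_pos: [0.5035, 0.02, 0.1014]
ee_rot: [-1.621, 0.002, 1.62]
wrist_force: [-0.2, 0.4, -1.0]
width: 0.0103
```

>>> play_rows([
  {"x":-0.0005,"y":0,"z":-0.003,"rx":0,"ry":0,"rz":0,"hand":0.0},
  {"x":0,"y":0,"z":-0.002,"rx":0,"ry":0,"rz":0,"hand":0.0},
  {"x":0,"y":0,"z":-0.002,"rx":0,"ry":0,"rz":0,"hand":0.0},
  {"x":0,"y":0,"z":0,"rx":0,"ry":0,"rz":0,"hand":0.0},
])

```text
time: 14.6
tool_pos: [0.5022, 0.02, 0.0946]
ee_rot: [-1.62, 0.002, 1.62]
wrist_force: [-0.7, -0.7, -0.3]
width: 0.0103
```

>>> play_rows([
  {"x":0,"y":0,"z":-0.0015,"rx":0,"ry":0,"rz":0,"hand":0.0},
  {"x":0,"y":0,"z":-0.0015,"rx":0,"ry":0,"rz":0,"hand":0.0},
  {"x":0,"y":0,"z":0,"rx":0,"ry":0,"rz":0,"hand":0.0},
])

```text
time: 14.98
tool_pos: [0.5031, 0.02, 0.0934]
ee_rot: [-1.623, 0.003, 1.62]
wrist_force: [-2.5, 0.2, 5.5]
width: 0.0104
```

>>> play_rows([
  {"x":0,"y":0,"z":0.001,"rx":0,"ry":0,"rz":0,"hand":0.02},
  {"x":0,"y":0,"z":0.001,"rx":0,"ry":0,"rz":0,"hand":0.03},
  {"x":0,"y":0,"z":0,"rx":0,"ry":0,"rz":0,"hand":0.03},
  {"x":-0.001,"y":0,"z":0.02,"rx":0,"ry":0,"rz":0,"hand":0.03},
  {"x":-0.002,"y":0,"z":0.03,"rx":0,"ry":0,"rz":0,"hand":0.03},
  {"x":-0.04,"y":0.03,"z":0.04,"rx":0,"ry":0,"rz":0,"hand":0.03},
  {"x":-0.04,"y":0.06,"z":0.02,"rx":0,"ry":0,"rz":0,"hand":0.03},
  {"x":0,"y":0.06,"z":0,"rx":0,"ry":0,"rz":0,"hand":0.03},
])

```text
time: 15.98
tool_pos: [0.4268, 0.1603, 0.2025]
ee_rot: [-1.627, 0.001, 1.618]
wrist_force: [0.8, 0.4, 0.0]
width: 0.0299
```

```bash
python3 - <<'E'
from h import *
s=snapshot("scene");np.save("/tmp/s13.npy",s,allow_pickle=True)
im=s["color"][145:210,200:265,::-1].astype(float)
im=np.clip((im-20)*1.3,0,255).astype(np.uint8)
cv2.imwrite("pics/z13.png",cv2.resize(im,None,fx=9,fy=9,interpolation=cv2.INTER_CUBIC))
t=snapshot("top");np.save("/tmp/t13.npy",t,allow_pickle=True); save(t,"t13.png",(180,125,290,215),7)
E
```

```text
(no output)
```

View pics/z13.png

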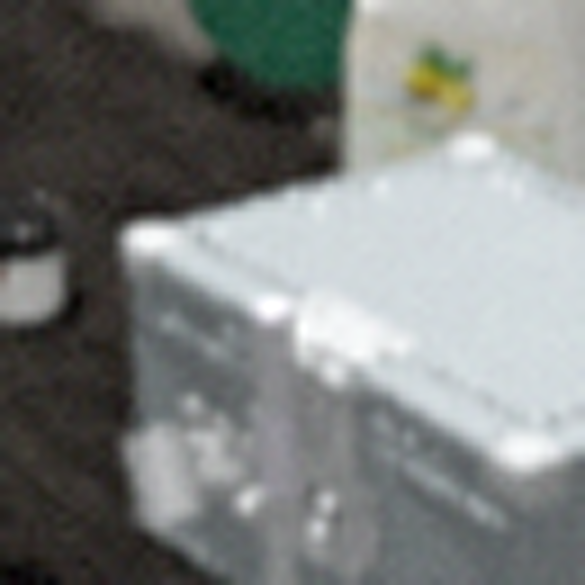

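View pics/t13.png

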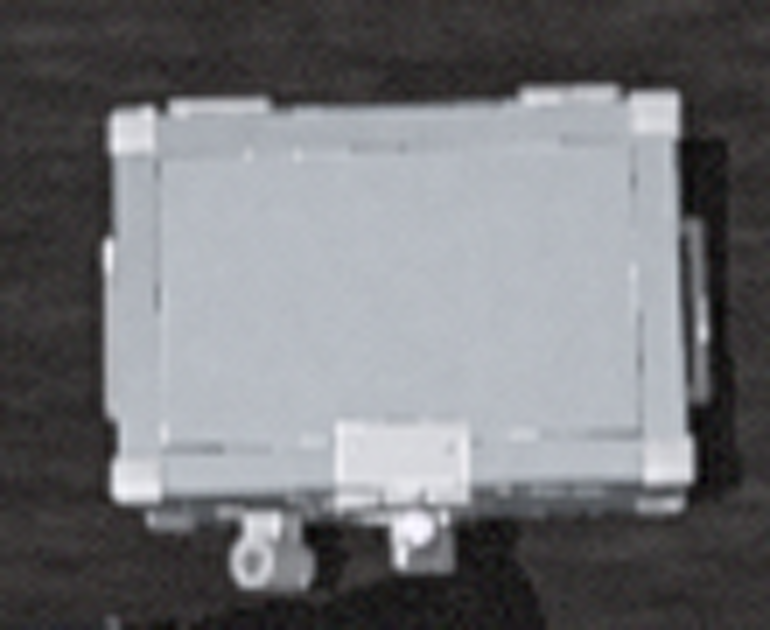

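```bash
python3 - <<'E'
from h import *
t=np.load("/tmp/t13.npy",allow_pickle=True).item();s=np.load("/tmp/s13.npy",allow_pickle=True).item()
for u,v in((415,525),(417,530),(410,530),(420,522)): print(pt(t,(u+.5)/7-.5+180,(v+.5)/7-.5+125).round(4))
u,v=415,527
print(plane(t,(u+.5)/7-.5+180,(v+.5)/7-.5+125,[0,0,1],.1165))
print("scene top centre px",(273+.5)/9-.5+200,(308+.5)/9-.5+145)
print(pt(s,(273+.5)/9-.5+200,(308+.5)/9-.5+145), plane(s,(273+.5)/9-.5+200,(308+.5)/9-.5+145,[0,0,1],.1165))
for uu,vv in ((426,545),(400,560),(425,565),(445,545)): print("collar/staple",pt(t,(uu+.5)/7-.5+180,(vv+.5)/7-.5+125).round(4))
for uu,vv in ((275,400),(278,450),(278,520)): print("sc pin",pt(s,(uu+.5)/9-.5+200,(vv+.5)/9-.5+145).round(4))
E
```

```text
[0.5049 0.0197 0.12  ]
[0.5033 0.0191 0.1198]
[0.5035 0.0215 0.1172]
[0.506  0.0182 0.1183]
[0.50456546 0.01992679 0.1165    ]
scene top centre px 229.88888888888889 178.77777777777777
[0.50447587 0.01806172 0.11599259] [0.50389264 0.01708407 0.1165    ]
collar/staple [0.4987 0.0162 0.1166]
collar/staple [0.4991 0.0281 0.0583]
collar/staple [0.4971 0.0192 0.0626]
collar/staple [0.5049 0.0127 0.0548]
sc pin [0.5017 0.0141 0.091 ]
sc pin [0.5035 0.0163 0.0745]
sc pin [0.4993 0.0107 0.0566]
```

```bash
python3 - <<'E'
from h import *
for i in range(2):
  t=snapshot("top");s=snapshot("scene")
  g=lambda S,b:np.median([pt(S,x,y)[2] for x in range(b[0],b[2]) for y in range(b[1],b[3])])
  print("lid top",g(t,(210,150,260,180)),"lid scene",g(s,(236,168,256,176)))
  print("pin top",[round(pt(t,x,y)[2],4) for x in(238,239,240) for y in(199,200,201)])
o=robot.get_obs(); print(o["qvel"].round(4),o["time"])
for n,b in dict(scene=(0,0,512,384)).items(): save(s,"full14.png",b,1.5)
E
```

```text
lid top 0.10124836761460076 lid scene 0.10130335246837152
pin top [np.float64(0.1177), np.float64(0.1171), np.float64(0.1137), np.float64(0.1152), np.float64(0.1145), np.float64(0.117), np.float64(0.115), np.float64(0.1198), np.float64(0.1181)]
lid top 0.10124747965568248 lid scene 0.10134332398488222
pin top [np.float64(0.115), np.float64(0.1174), np.float64(0.1166), np.float64(0.1167), np.float64(0.1181), np.float64(0.1159), np.float64(0.1166), np.float64(0.1154), np.float64(0.1163)]
[-0.023  -0.0009  0.0007  0.0029 -0.0008  0.0029] 16.275
```

View pics/full14.png

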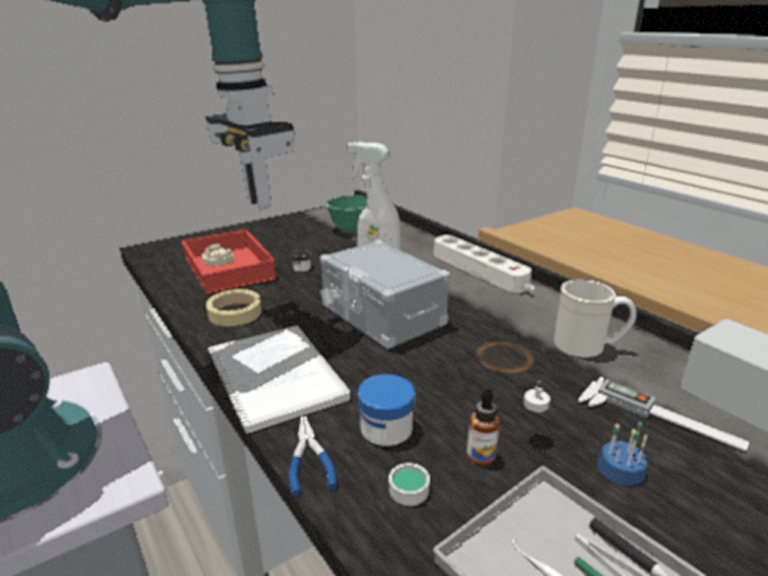

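```bash
python3 - <<'E'
from h import *
print(workorder.close_job())
E
```

```text
the job is handed in; nothing more can be done
None
```

The courier box is closed and pinned: the lid is shut, the hasp hangs over the staple, and the pin stands upright through the loop. I handed the job in at about 16.3 s of the 54 s allowed, and no verdict was reported.

- **Lid:** I pressed it shut until it stopped solidly at z = 0.100 m under about 16 N. The last depth reading of its top was 0.101 m in both cameras.
- **Hasp:** I swung it over and pressed it against the box front with about 13 N. It looked flush with the staple through its slot, but I did not measure its angle again after that.
- **Staple:** it stood about 5 mm to the right of mid-travel, measured from the top camera.
- **Pin:** the first attempt stopped early with about 26 N upward force, most likely because the collar caught on the hasp knuckle. I lifted it, tilted the pin about 0.14 rad away from the box, and lowered it along its axis. Nothing pushed back until the collar seated with about 5 N at z ≈ 0.056 m.
- **Last checks:** the top of the handle read about 0.1165 m, which is the expected height. The scene camera put it 2–3 mm further right in y than the top camera, but both are within limits. The pin's lean is at most about 0.05 rad. The arm is clear of everything, and the other things on the bench look unmoved in the last scene picture.

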